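# Set the glue-curing timer on the lab bench

## Task

Set the glue-curing timer: wind its stiff black knob clockwise (seen from above) all the way to the end stop, then turn it back until the white pointer lines up with the orange index mark, and finally press the green start button. The timer stands loose on slippery feet, so push the knob down through its loose play and bear down on it all the while you turn it, with a steady push of one and a half to two kilos: it must stay where it stands, neither swivelling nor sliding nor lifting, and never push harder than that. Do not move the orange index, and leave the glue bottle, the solder spool and the tape roll alone.

Things in the scene. Friction and masses are not known exactly. Their poses are not given: they have to be found in the camera images.
- timer: free-standing timer: black case 160 x 120 mm, bare metal top panel 52 mm above the bench, four hard slippery feet at (+-65, +-45) mm. Origin: centre of its underside, on the bench. x: along its long side, away from the button; z up. In all 0.45 to 0.6 kg. Unpressed it spins with the knob; a push of 15 to 20 N down on the knob holds it. Knob axis at (22, 0), button at (-52, 0) mm
- dial (a joint): angle of the knob, rad: 0 to 1.5, grows clockwise seen from above; end stop at 1.5. At 0 the pointer lies 0.75 rad to the left (counter-clockwise from above) of the timer's x axis. Turning it takes 0.37 N m of friction either way; it stays where it is left
- knob_grip (a point): on the knob's axis, some 80 to 95 mm above the bench (varies), the height to grip; x axis along the grip bar to the pointer. Knob: black disc, 66 mm diameter, upper face 18 mm below this point; upright grip bar across it 46 mm long (x), 12 mm thick (y), from the disc to 8 mm above this point; fingers close along y and may press on the disc. Loose on its spindle: see pointer
- pointer (a point): outer end of the white pointer line on the knob, 36 mm from the knob's axis, at the height of the disc's upper face. The knob starts anywhere within some 8 mm of up-and-down play on its spindle (about 2 N moves it); a push reaches the case only after the knob has been pushed down to the bottom of this play, to be found by feel, and then it is stiff
- index_mark (a point): orange index mark on the white plate (92 mm diameter, upper face 56 mm above the bench) under the knob, 36 mm from the knob's axis, 56 mm above the bench; the pointer is in line with it when the two are less than 4 mm apart seen from above
- index (a joint): angle of the index plate in the same terms as the knob's (the pointer is in line when the dial's angle equals this one), rad; between 0.6 and 1.05. Stiff; not to be turned
- start (a joint): travel of the green start button, m: 0 up, 0.005 fully down; springs back; about 4 N fully down, counts as pressed beyond 4 mm
- start_top (a point): centre of the top of the green start button (22 mm diameter), 73 mm above the bench when up; pressed straight down
- timer_left (a point): top corner of the timer's case at the button end, +y side, at (-80, 60, 52) mm in its frame
- timer_right (a point): top corner of the timer's case at the button end, -y side, at (-80, -60, 52) mm in its frame
- bench: the white bench, top at height 0. Friction of the timer's feet on it about 0.24 (+-12 %). At most 28 N in all, the timer's weight included, may press the timer on the bench
- glue: bystander: white bottle with an orange cap, 60 mm diameter, 150 mm tall, origin at the centre of its underside
- spool: bystander: metal solder spool, 60 mm diameter, 42 mm tall, origin at the centre of its underside
- tape: bystander: roll of black tape lying flat, 90 mm outer diameter, 19 mm tall, origin at the centre of its underside
Things that resemble listed ones, but are neither listed nor needed, are in the scene too. Of the things like the timer, leave any that is blue; of the rest the larger one is meant.

How it is judged (in metres and radians):
On the way, in this order (a step that is already met when the one before it is completed fails the run):
1. the knob is wound clockwise to the end stop (dial beyond 1.42 rad) (value of joint dial above 1.42 rad), for 0.1 s.
2. the knob is turned back so that the pointer is in line with the orange index (within 4 mm seen from above) (horizontal distance between pointer and index_mark below 0.004 m), for 0.3 s.
3. the start button is pressed (beyond 4 mm), the pointer still in line with the index (value of joint start above 0.004 m and horizontal distance between pointer and index_mark below 0.004 m), for 0.1 s.
At the end, for the whole second after the job is handed in: The pointer is in line with the orange index (within 4 mm seen from above), the start button has sprung back up, and the timer stands still and upright on the bench with its corners within 15 mm of where they started (horizontal distance between pointer and index_mark below 0.004 m and value of joint start below 0.001 m and distance of each of timer_left, timer_right from where it was at the start of the episode below 0.015 m and linear speed of timer below 0.01 m/s and angle between timer's own z axis and vertical below 0.05 rad); the robot touches nothing.
It fails at once if the timer is leant on too hard: more than 28 N between it and the bench (contact force between timer and bench above 28 N).
It fails at once if the timer swivels, slides or lifts: a corner more than 15 mm from its start (distance of any of timer_left, timer_right from where it was at the start of the episode above 0.015 m).
It fails at once if the orange index is moved (more than 15 mm) (distance of index_mark from where it was at the start of the episode above 0.015 m).
It fails at once if a bystander is moved more than 20 mm (distance of any of glue, spool, tape from where it was at the start of the episode above 0.02 m).
It also fails if it takes over 72 s, if anything falls off the work surface, if the arm or the gripper's body presses on something with over 40 N, if the wrist force passes 120 N, or if a joint passes its speed limit or range.

## Robot

A 6-joint arm with a two-finger parallel gripper is mounted at the origin on the work surface. World frame = base frame: x ahead of the robot, y to its left, z up, the work surface at z = 0. Lengths are in m, angles in degrees, forces in N, time in s.
With the tool pointing down it reaches from about 0.3 to 0.75 m from the base axis. Payload 8.5 kg.
Tool frame: the origin (TCP) lies on the centre line of the jaws, within the pads' length; the fingertips stand 22 mm ahead of it and the grasp point (between the pads) lies 3 mm ahead of it (env.tip_reach is the distance from the TCP to the fingertips, in m); y points along the fingers, z is the direction in which the jaws open and shut, and the axes are right-handed (so a half turn about y gives the same grasp; the last joint's range is limited). The gripper opens to 85 mm and grips with 20 to 120 N. Pads are 22 mm wide; open, the fingers measure 114 mm over their backs; the gripper's body (76 mm by 85 mm) begins 54 mm behind the grasp point. The pads swing forward as they close: fully open they stand 13 mm farther back than shut.
Start: joints at [58.081, 21.807, 74.336, -0, 83.858, -12.336], TCP at [0.184, 0.518, 0.253] pointing down, gripper open.
Joint ranges: [-178.18, 178.18], [-50.72, 133.34], [12.68, 142.11], [-81.47, 261.47], [9.98, 163.14], [-165.26, 165.26]. Speed limits (degrees/s): [136.94, 136.94, 180, 180, 180, 180].

## Interface

Orientations are given as a 3x3 rotation matrix whose columns are the frame's x, y, z axes.
In Python, from rig import env, get_image gives the robot as it stands. The module is installed in compiled form; this text tells all that it offers.
- The arm moves only by the tool carry_out, never from a script. Its argument "targets" is a list that holds one entry, the list of rows, each a list of 7 numbers: the closure, from 0 (fully open) to 1 (shut), then the shift along the world's x, y, z in mm, then the turn, a rotation vector about the world's x, y, z in degrees. In form: [[[claw, dx, dy, dz, ax, ay, az], ...]]. A call has 1 to 20 rows; each row is the pose to reach, as a shift and turn from the pose commanded when the call began; what a row does not reach only later rows make up. A row lasts 1/12 s, in which the tool goes at most 41.7 mm and 7.16 degrees, less where a joint would pass 70% of its speed; a pose out of reach is approached as far as the arm can. A call with a gripper value outside its range is refused whole. The fingers move at their own pace and stop on an object; "squeeze" is the grip in N (left out, the last holds). Time passes only in rows, so rows that repeat a pose let the fingers close. It gives the time, the measured TCP pose, the force and the opening at its end, in the units of the state.
- env.observe(): the state, without advancing time (a new reading comes with each control period).
- get_image(name): name is "side" or "top"; returns a dict with "img" (384x512x3 uint8, red, green, blue), "fx", "fy", "cx", "cy" (pixels), "rvec" (rotation vector, rad) and "tvec" (3), from world to camera coordinates, as OpenCV has them. Camera axes: x right, y down, z forward; pixel columns grow to the right and rows downward; lengths in m; the calibration is good to about 2 mm. A picture is of the moment at which its call begins. There is no depth.
- env.close_job(): hands the job in, once; it reports no verdict.
The state is a dict: "time_s": time; "q": joint angles; "qvel": joint speeds; "joint_efforts": joint torques, N m; "position": TCP position; "tool_rot": TCP orientation; "ft_force": force on the tool from outside, world axes, zero at the start; "wrist_torque": the same for the moment, N m; "grip_width": finger opening in m.
Only numpy, scipy, OpenCV 4.12 (cv2) and the standard library are available. Lean on these libraries where they do the work, as an engineer would, in place of code of your own. Each camera call takes 0.05 s, during which the arm holds its last target.

## Working session

There is one attempt and no reset: what is moved stays moved. The work goes in short steps, Python scripts to look and compute and a tool call to move; the robot and the scene stay as the last step left them, time stands still between calls to the robot, and variables do not carry over. Pictures are saved under pics/ and viewed, and the job is handed in when it is done.

Besides the shell and the picture viewer there is one more tool, called as name(argument=value, ...) on one line, values as JSON. carry_out: Moves the arm, as the interface text tells. Its arguments: {"type":"object","properties":{"targets":{"type":"array"},"squeeze":{"type":"number"}},"required":["targets"]}

```bash
mkdir -p pics; python3 - <<'E'
from rig import env,get_image
import cv2,pickle
o=env.observe();print({k:v for k,v in o.items()})
d={n:get_image(n) for n in("side","top")}
pickle.dump(d,open("im0.pkl","wb"))
for n in d:
    cv2.imwrite(f"pics/{n}0.png",d[n]["img"][:,:,::-1]);print(n,{k:v for k,v in d[n].items() if k!='img'})
E
```

```text
{'time_s': 0.0, 'q': array([ 5.80820823e+01,  2.18418721e+01,  7.43860613e+01,  2.64608046e-03,
        8.38581516e+01, -1.23354722e+01]), 'qvel': array([ 0.06408688,  0.04505328, -0.03221537, -0.00704372,  0.00978104,
        0.09955145]), 'joint_efforts': array([-1.01425099e-03, -4.48448610e+01, -2.31269217e+01, -2.98339055e-04,
        4.86839490e-03,  1.87449024e-05]), 'position': array([0.18418482, 0.51796123, 0.25269579]), 'tool_rot': array([[ 9.42158366e-01, -8.33334449e-04,  3.35167003e-01],
       [-3.35167839e-01, -1.25102538e-03,  9.42157606e-01],
       [-3.65829961e-04, -9.99998870e-01, -1.45797094e-03]]), 'ft_force': array([ 0.03202574, -0.20830507,  0.05301392]), 'wrist_torque': array([0.02308853, 0.08768637, 0.03289001]), 'grip_width': 0.08538137968145695}
side {'fx': 416.513434020836, 'fy': 416.513434020836, 'cx': 250.59140910325675, 'cy': 199.68355630702186, 'rvec': array([ 2.43641241, -0.36703404,  0.1398794 ]), 'tvec': array([-0.57899692,  0.1927626 ,  1.02958997])}
top {'fx': 365.4323736957464, 'fy': 365.4323736957464, 'cx': 253.29077236734787, 'cy': 194.5651793694103, 'rvec': array([ 2.13946264, -2.16543438,  0.14085738]), 'tvec': array([9.86584801e-04, 6.28070564e-01, 1.01275943e+00])}
```

View pics/side0.png

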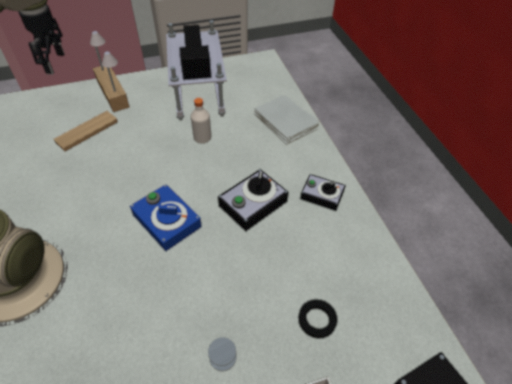

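View pics/top0.png

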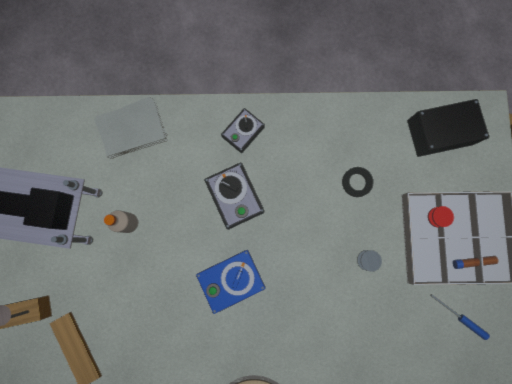

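Candidates in the top view are blue (231,281), large black/metal (234,196) and small black/metal (243,131). The blue one is excluded and the larger of the other two is meant, so the target is (234,196). I'll confirm this in an enlarged crop.

```bash
cat > h.py <<'E'
import numpy as np,cv2,pickle
def P(d):
    R=cv2.Rodrigues(d["rvec"])[0];return R,d["tvec"].reshape(3)
def ray(d,u,v,z):
    R,t=P(d);c=-R.T@t;w=R.T@np.array([(u-d["cx"])/d["fx"],(v-d["cy"])/d["fy"],1])
    return c+w*(z-c[2])/w[2]
def proj(d,p):
    R,t=P(d);q=R@np.asarray(p)+t;return np.array([q[0]/q[2]*d["fx"]+d["cx"],q[1]/q[2]*d["fy"]+d["cy"]])
E
python3 - <<'E'
from h import *
d=pickle.load(open("im0.pkl","rb"))
a=cv2.resize(d["top"]["img"][155:235,195:275],(600,600),interpolation=cv2.INTER_CUBIC)
cv2.imwrite("pics/top_c.png",a[:,:,::-1])
a=cv2.resize(d["side"]["img"][160:235,210:300],(720,600),interpolation=cv2.INTER_CUBIC)
cv2.imwrite("pics/side_c.png",a[:,:,::-1])
E
```

```text
(no output)
```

View pics/top_c.png

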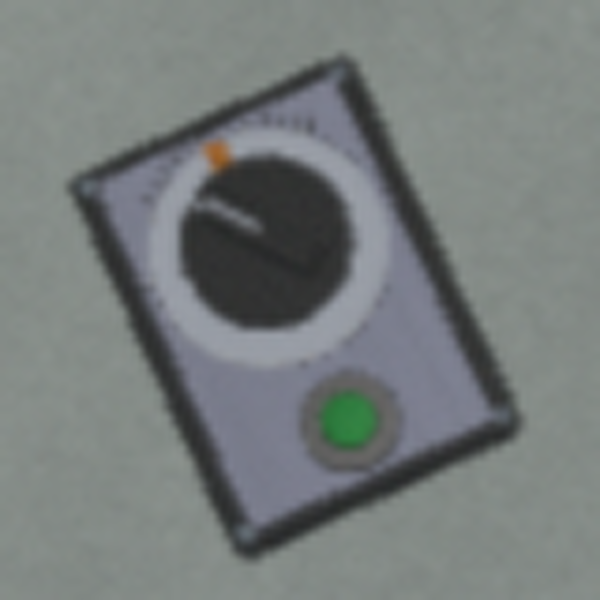

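View pics/side_c.png

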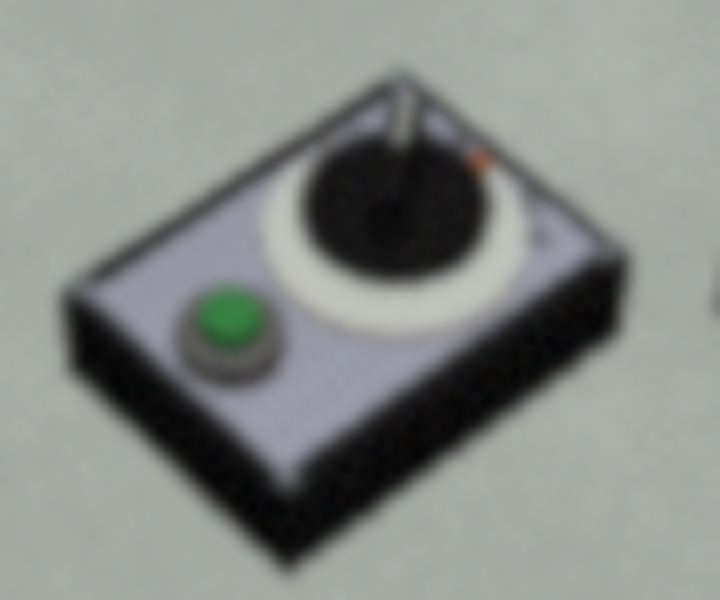

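```bash
python3 - <<'E'
from h import *
d=pickle.load(open("im0.pkl","rb"));t=d["top"];s=d["side"]
np.set_printoptions(precision=4,suppress=True)
for n in d:
    R,tt=P(d[n]);print(n,"cam",-R.T@tt)
def full(im): return im
def cen(D,mask,win):
    x0,y0,x1,y1=win;m=np.zeros_like(mask);m[y0:y1,x0:x1]=mask[y0:y1,x0:x1]
    w=m.astype(float);ys,xs=np.nonzero(m);return xs.mean(),ys.mean(),len(xs)
res={}
for n,win in(("top",(205,160,265,230)),("side",(215,165,292,232))):
    im=d[n]["img"].astype(int);r,g,b=im[...,0],im[...,1],im[...,2]
    gr=cen(d[n],(g>r+25)&(g>b+25),win);orr=cen(d[n],(r>b+30)&(r>g+15),win)
    print(n,"green",gr,ray(d[n],*gr[:2],.073),"orange",orr,ray(d[n],*orr[:2],.056));res[n]=(gr,orr)
C=lambda u,v:((u+.5)/7.5-.5+195,(v+.5)/7.5-.5+155)
cs=[(85,187),(343,68),(507,415),(247,538)]
pts=np.array([ray(t,*C(*c),.052) for c in cs]);print(pts)
for i in range(4):print(np.linalg.norm(pts[i]-pts[(i+1)%4]))
ctr=pts.mean(0);print("ctr",ctr)
xa=(pts[0]+pts[1]-pts[2]-pts[3]);ya=(pts[0]+pts[3]-pts[1]-pts[2]);print("yaw",np.degrees(np.arctan2(xa[1],xa[0])),np.degrees(np.arctan2(ya[1],ya[0]))-90)
# plate ellipse centre approx in crop
print("plate",ray(t,*C(270,245),.056))
for z in(.06,.066,.072,.078):print(z,"disc c",ray(t,*C(267,241),z),"ptr tip",ray(t,*C(198,200),z), "sidetip")
E
```

```text
side cam [ 0.3983 -0.6476  0.9244]
top cam [ 0.4893 -0.0072  1.0866]
top green (np.float64(241.0), np.float64(210.5), 44) [0.5796 0.0281 0.073 ] orange (np.float64(223.5), np.float64(175.33333333333334), 12) [0.6827 0.0781 0.056 ]
side green (np.float64(238.36363636363637), np.float64(199.25), 44) [0.5791 0.0227 0.073 ] orange (np.float64(269.5), np.float64(180.0), 6) [0.6854 0.0774 0.056 ]
[[ 0.672   0.129   0.052 ]
 [ 0.7172  0.0299  0.052 ]
 [ 0.5824 -0.0313  0.052 ]
 [ 0.5371  0.0673  0.052 ]]
0.1090022699491711
0.1480412451493429
0.10848343316987215
0.14827006630230083
ctr [0.6272 0.0487 0.052 ]
yaw 24.490150679637445 24.602807864243545
plate [0.648 0.058 0.056]
0.06 disc c [0.6489 0.0589 0.06  ] ptr tip [0.665 0.085 0.06 ] sidetip
0.066 disc c [0.648  0.0585 0.066 ] ptr tip [0.664  0.0845 0.066 ] sidetip
0.072 disc c [0.6471 0.0581 0.072 ] ptr tip [0.663  0.0839 0.072 ] sidetip
0.078 disc c [0.6461 0.0577 0.078 ] ptr tip [0.6619 0.0834 0.078 ] sidetip
```

```bash
python3 - <<'E'
from h import *
from scipy.optimize import least_squares
np.set_printoptions(precision=4,suppress=True)
d=pickle.load(open("im0.pkl","rb"));t=d["top"];s=d["side"]
C=lambda u,v:np.array(((u+.5)/7.5-.5+195,(v+.5)/7.5-.5+155))
S=lambda u,v:np.array(((u+.5)/8-.5+210,(v+.5)/8-.5+160))
def tri(a,b):
    r=least_squares(lambda p:np.r_[proj(t,p)-a,proj(s,p)-b],[.65,.06,.07]);return r.x,r.fun
print("calib check button",tri((241,210.5),(238.36,199.25)))
print("orange",tri((223.5,175.33),(269.5,180.0)))
print("corner far right",tri(C(343,68),S(605,250)))
print("corner far left",tri(C(85,187),S(400,85)))
for a,b in(((195,198),(405,92)),((262,231),(400,145))):print("ptr",tri(C(*a),S(*b)))
# known-geometry pointer prediction in both views
ctr=np.array([.6272,.0487]);yaw=np.radians(24.5);ax=ctr+.022*np.array([np.cos(yaw),np.sin(yaw)])
for zz in (.065,.075):
  for dial in(0,.1,.2):
    a=yaw+.75-dial;p=[*(ax+.036*np.array([np.cos(a),np.sin(a)])),zz]
    u=proj(t,p);v=proj(s,p)
    print(zz,dial,(u-[195,155]+.5)*7.5-.5,(v-[210,160]+.5)*8-.5)
E
python3 - <<'E'
import pickle,cv2
d=pickle.load(open("im0.pkl","rb"))
a=cv2.resize(d["side"]["img"][165:200,242:282],(800,700)[0:2],interpolation=cv2.INTER_CUBIC)
a=cv2.resize(a,(680,595));a=cv2.convertScaleAbs(a,alpha=2.0,beta=0)
cv2.imwrite("pics/side_k.png",a[:,:,::-1])
a=cv2.resize(d["top"]["img"][170:206,212:250],(608,576),interpolation=cv2.INTER_CUBIC);a=cv2.convertScaleAbs(a,alpha=2.5,beta=0)
cv2.imwrite("pics/top_k.png",a[:,:,::-1])
E
```

```text
calib check button (array([0.5804, 0.0283, 0.0659]), array([ 0.0125, -0.0833, -0.079 ,  0.0124]))
orange (array([0.6842, 0.0779, 0.0554]), array([ 0.0808, -0.4728, -0.4589,  0.0898]))
corner far right (array([0.716 , 0.03  , 0.0525]), array([-0.0707,  0.3938,  0.3723, -0.0788]))
corner far left (array([0.6732, 0.1297, 0.0463]), array([ 0.014 , -0.0839, -0.0835,  0.0156]))
ptr (array([0.6593, 0.083 , 0.095 ]), array([-0.0284,  0.1705,  0.1679, -0.0315]))
ptr (array([0.6478, 0.0581, 0.0979]), array([ 0.0619, -0.3746, -0.3642,  0.0673]))
0.065 0 [180.7443 208.4133] [401.6645 133.3806]
0.065 0.1 [184.8316 199.8755] [411.9092 134.5081]
0.065 0.2 [189.7533 191.7787] [421.9804 136.3863]
0.075 0 [178.1773 204.0102] [402.3577 113.8901]
0.075 0.1 [182.3051 195.3917] [412.6715 115.0201]
0.075 0.2 [187.2754 187.2184] [422.8109 116.9021]
```

View pics/side_k.png

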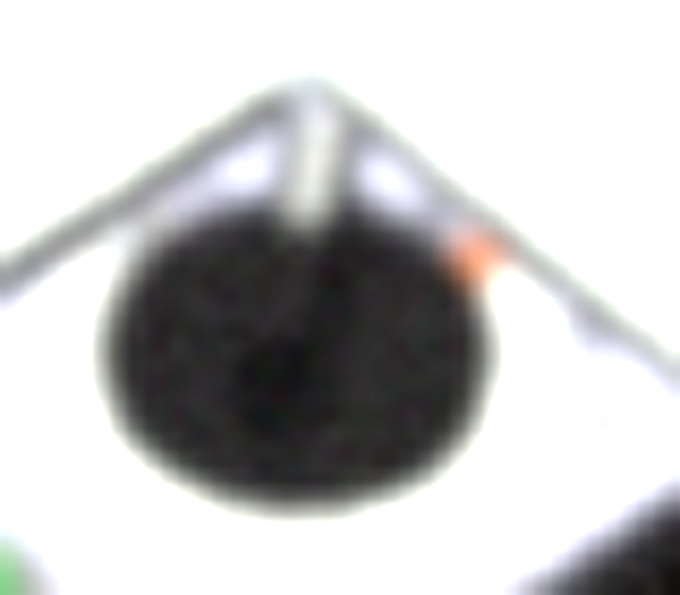

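View pics/top_k.png

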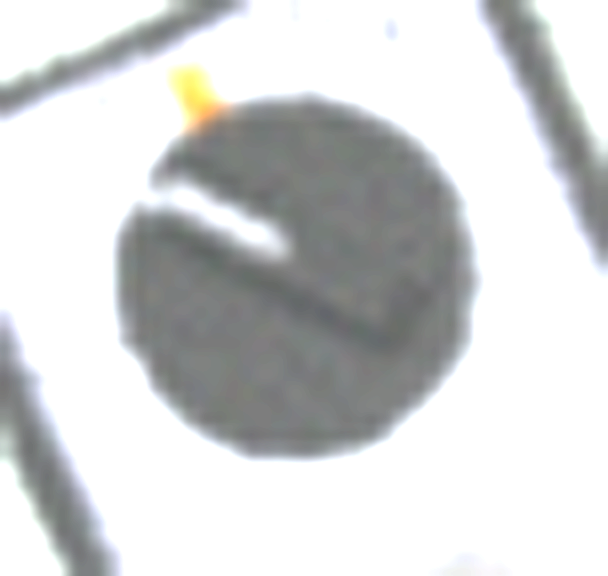

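The crops confirm the target: large silver-panelled timer, button at top px (241,210), orange mark at (223.5,175), and the pointer line on top of the bar at about 65° world. Estimates: knob axis (0.6476, 0.058), timer yaw 24.5°, dial now about 0.04, index about 0.68, grip height about 0.088. Next I'll move above the knob.

carry_out(targets=[[[0, 463.5, -460, -50, 0, 0, -95], [0, 463.5, -460, -50, 0, 0, -95], [0, 463.5, -460, -50, 0, 0, -95], [0, 463.5, -460, -50, 0, 0, -95], [0, 463.5, -460, -50, 0, 0, -95], [0, 463.5, -460, -50, 0, 0, -95], [0, 463.5, -460, -50, 0, 0, -95], [0, 463.5, -460, -50, 0, 0, -95], [0, 463.5, -460, -50, 0, 0, -95], [0, 463.5, -460, -50, 0, 0, -95], [0, 463.5, -460, -50, 0, 0, -95], [0, 463.5, -460, -50, 0, 0, -95], [0, 463.5, -460, -50, 0, 0, -95], [0, 463.5, -460, -50, 0, 0, -95], [0, 463.5, -460, -50, 0, 0, -95], [0, 463.5, -460, -50, 0, 0, -95], [0, 463.5, -460, -50, 0, 0, -95], [0, 463.5, -460, -50, 0, 0, -95], [0, 463.5, -460, -50, 0, 0, -95], [0, 463.5, -460, -50, 0, 0, -95]]], squeeze=30)

```text
time_s: 1.77
position: [0.6472, 0.0592, 0.2036]
tool_rot: [[-0.415, -0.0, 0.91], [-0.91, 0.0, -0.415], [-0.0, -1.0, -0.0]]
ft_force: [-0.1, 0.1, -0.4]
grip_width: 0.085
```

carry_out(targets=[[[0, 0, -1, -40, 0, 0, 0], [0, 0, -1, -75, 0, 0, 0], [0, 0, -1, -95, 0, 0, 0], [0, 0, -1, -102, 0, 0, 0], [0, 0, -1, -102, 0, 0, 0], [0, 0, -1, -102, 0, 0, 0]]])

```text
time_s: 2.27
position: [0.6482, 0.0577, 0.1028]
tool_rot: [[-0.415, 0.002, 0.91], [-0.91, -0.0, -0.415], [-0.001, -1.0, 0.002]]
ft_force: [-1.0, -0.3, 0.3]
grip_width: 0.0855
```

```bash
cat > look.py <<'E'
import sys,cv2
from rig import env,get_image
tag=sys.argv[1]
import pickle
d={n:get_image(n) for n in("side","top")};pickle.dump(d,open(f"im{tag}.pkl","wb"))
import numpy as np
a=cv2.resize(d["top"]["img"][155:235,195:275],(400,400),interpolation=cv2.INTER_CUBIC)
b=cv2.resize(d["side"]["img"][150:230,210:290],(400,400),interpolation=cv2.INTER_CUBIC)
cv2.imwrite(f"pics/l{tag}.png",np.hstack([a,b])[:,:,::-1])
o=env.observe();np.set_printoptions(precision=4,suppress=True)
print(o["time_s"],o["q"],o["position"],o["ft_force"],o["wrist_torque"],o["grip_width"])
E
python3 look.py 1
```

```text
2.3667 [-5.3358 39.1104 69.1697  0.0011 71.512  19.2201] [0.6486 0.0574 0.1035] [-0.1549  0.5801 -0.1654] [-0.0085 -0.0301  0.0333] 0.08538626117020529
```

View pics/l1.png

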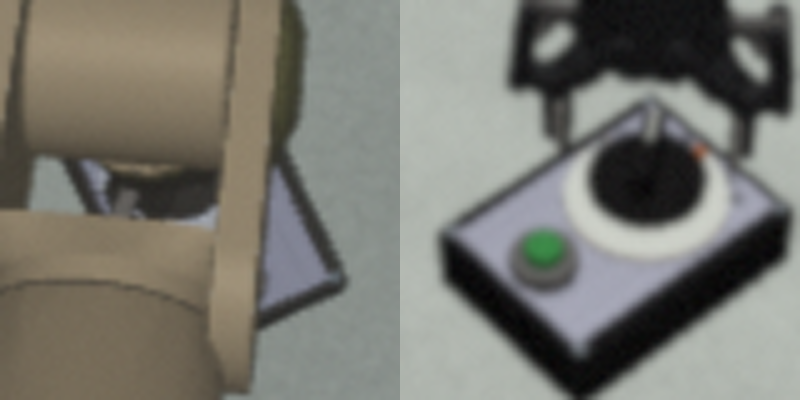

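The side view shows the fingers straddling the bar. Closing now.

carry_out(targets=[[[0.5, -0.7, 0.3, -4, 0, 0, 0], [0.7, -0.7, 0.3, -4, 0, 0, 0], [0.8, -0.7, 0.3, -4, 0, 0, 0], [0.85, -0.7, 0.3, -4, 0, 0, 0], [0.9, -0.7, 0.3, -4, 0, 0, 0], [1, -0.7, 0.3, -4, 0, 0, 0], [1, -0.7, 0.3, -4, 0, 0, 0], [1, -0.7, 0.3, -4, 0, 0, 0]]], squeeze=30)

```text
time_s: 3.03
position: [0.6472, 0.0574, 0.0974]
tool_rot: [[-0.416, 0.0, 0.909], [-0.909, -0.0, -0.416], [-0.0, -1.0, 0.0]]
ft_force: [0.4, -0.7, 0.9]
grip_width: 0.0116
```

```bash
python3 look.py 2
```

```text
3.1333 [-5.3443 39.4277 69.6483 -0.0017 70.9041 19.2358] [0.6472 0.0575 0.0975] [0.5595 0.0269 0.7339] [0.0017 0.0033 0.0044] 0.011275623571182919
```

View pics/l2.png

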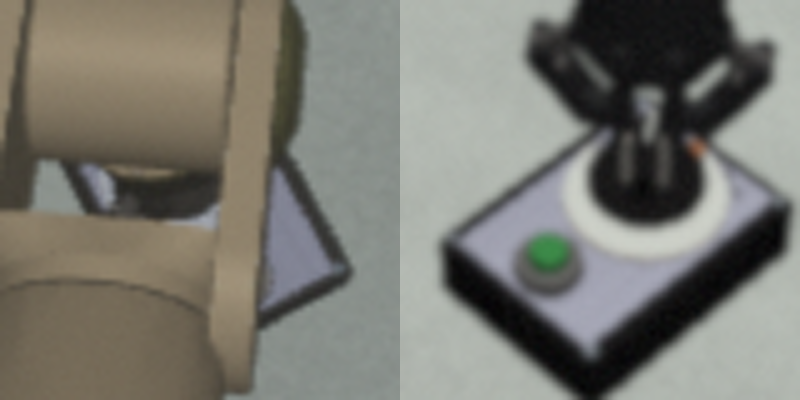

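The timer swivelled a little on closing because the bar was a few degrees off. I'll measure how far, since I can swivel it back while it is unpressed.

```bash
cat > meas.py <<'E'
from h import *
import sys
np.set_printoptions(precision=4,suppress=True)
AX=np.array([.6476,.058])
def sub(d,kind,win):
    im=d["img"].astype(float);r,g,b=im[...,0],im[...,1],im[...,2]
    w=np.clip((g-np.maximum(r,b))-10,0,None) if kind=="g" else np.clip((r-b)-25,0,None)*(r>g+8)
    m=np.zeros_like(w);x0,y0,x1,y1=win;m[y0:y1,x0:x1]=w[y0:y1,x0:x1]
    if m.sum()==0:return None
    ys,xs=np.mgrid[:m.shape[0],:m.shape[1]];return (m*xs).sum()/m.sum(),(m*ys).sum()/m.sum()
for tag in sys.argv[1:]:
    d=pickle.load(open(f"im{tag}.pkl","rb"));s=d["side"]
    g=sub(s,"g",(222,188,256,216));o=sub(s,"o",(255,165,292,195))
    G=ray(s,*g,.068);v=G[:2]-AX;out=[tag,"btn",G[:2],"yaw",np.degrees(np.arctan2(v[1],v[0]))+180]
    if o: O=ray(s,*o,.056);v=O[:2]-AX;out+=["idx",O[:2],np.degrees(np.arctan2(v[1],v[0]))]
    print(*out)
E
python3 meas.py 0 1 2
```

```text
0 btn [0.58   0.0267] yaw 24.870928470754762 idx [0.6857 0.078 ] 27.620562428225064
1 btn [0.58   0.0267] yaw 24.871631680377902 idx [0.6858 0.0779] 27.540640676032453
2 btn [0.5817 0.0233] yaw 27.74965573761881 idx [0.6851 0.0807] 31.150248643914324
```

carry_out(targets=[[[1, 0.3, 0.5, 0, 0, 0, -1], [1, 0.3, 0.5, 0, 0, 0, -2], [1, 0.3, 0.5, 0, 0, 0, -3], [1, 0.3, 0.5, 0, 0, 0, -3], [1, 0.3, 0.5, 0, 0, 0, -3]]])

```text
time_s: 3.55
position: [0.6476, 0.0579, 0.0974]
tool_rot: [[-0.463, 0.0, 0.886], [-0.886, -0.0, -0.463], [-0.0, -1.0, 0.0]]
ft_force: [1.1, -0.8, 1.8]
grip_width: 0.0113
```

```bash
python3 look.py 3;python3 meas.py 0 3
```

```text
3.65 [-5.3    39.4633 69.5839 -0.0009 70.9301 22.2845] [0.6476 0.0579 0.0974] [ 1.138  -1.6438  2.1137] [-0.2128 -0.1241  0.0886] 0.011318983601596222
0 btn [0.58   0.0267] yaw 24.870928470754762 idx [0.6857 0.078 ] 27.620562428225064
3 btn [0.5804 0.0269] yaw 24.815184480983362 idx [0.6869 0.0789] 27.940878831970387
```

carry_out(targets=[[[1, 0, 0, 0, 0, 0, 0], [1, 0, 0, 0, 0, 0, 0], [1, 0, 0, -1, 0, 0, 0], [1, 0, 0, -2, 0, 0, 0], [1, 0, 0, -2, 0, 0, 0]]], squeeze=60)

```text
time_s: 4.07
position: [0.6475, 0.0579, 0.0951]
tool_rot: [[-0.463, 0.0, 0.886], [-0.886, -0.0, -0.463], [-0.0, -1.0, 0.0]]
ft_force: [2.8, -1.3, -0.3]
grip_width: 0.0107
```

carry_out(targets=[[[1, 0, 0, -1, 0, 0, 0], [1, 0, 0, -2, 0, 0, 0], [1, 0, 0, -2, 0, 0, 0]]])

```text
time_s: 4.32
position: [0.6475, 0.0579, 0.0931]
tool_rot: [[-0.463, 0.0, 0.886], [-0.886, -0.0, -0.463], [-0.0, -1.0, 0.0]]
ft_force: [0.8, -1.2, -0.1]
grip_width: 0.011
```

carry_out(targets=[[[1, 0, 0, -0.5, 0, 0, 0], [1, 0, 0, -1, 0, 0, 0], [1, 0, 0, -1, 0, 0, 0]]])

```text
time_s: 4.57
position: [0.6475, 0.058, 0.0922]
tool_rot: [[-0.463, 0.0, 0.886], [-0.886, -0.0, -0.463], [-0.0, -1.0, 0.0]]
ft_force: [2.0, -1.1, 0.2]
grip_width: 0.0112
```

carry_out(targets=[[[1, 0, 0, -0.5, 0, 0, 0], [1, 0, 0, -1, 0, 0, 0], [1, 0, 0, -1, 0, 0, 0]]])

```text
time_s: 4.82
position: [0.6475, 0.058, 0.0913]
tool_rot: [[-0.463, 0.0, 0.886], [-0.886, -0.0, -0.463], [-0.0, -1.0, 0.0]]
ft_force: [2.4, -0.9, 0.8]
grip_width: 0.011
```

carry_out(targets=[[[1, 0, 0, -0.5, 0, 0, 0], [1, 0, 0, -1, 0, 0, 0], [1, 0, 0, -1, 0, 0, 0]]])

```text
time_s: 5.07
position: [0.6475, 0.058, 0.0906]
tool_rot: [[-0.463, 0.0, 0.886], [-0.886, -0.0, -0.463], [-0.0, -1.0, 0.0]]
ft_force: [1.3, -1.4, 3.9]
grip_width: 0.0108
```

carry_out(targets=[[[1, 0, 0, -0.3, 0, 0, 0], [1, 0, 0, -0.5, 0, 0, 0], [1, 0, 0, -0.5, 0, 0, 0]]])

```text
time_s: 5.32
position: [0.6475, 0.058, 0.0905]
tool_rot: [[-0.463, 0.001, 0.886], [-0.886, -0.0, -0.463], [-0.0, -1.0, 0.001]]
ft_force: [0.1, -1.7, 6.8]
grip_width: 0.0105
```

```bash
python3 look.py 4;python3 meas.py 0 4; python3 -c "
from rig import env
print(env.observe()['ft_force'])"
```

```text
5.4167 [-5.2984 39.8851 70.0051 -0.0032 70.0711 22.2848] [0.6475 0.0579 0.0905] [ 1.0923 -1.881   6.794 ] [-0.2484  0.0027  0.0911] 0.010721517512377451
0 btn [0.58   0.0267] yaw 24.870928470754762 idx [0.6857 0.078 ] 27.620562428225064
4 btn [0.5804 0.027 ] yaw 24.792985654320603 idx [0.6845 0.0786] 29.143145352626952
[ 1.09234757 -1.88095162  6.79398434]
```

carry_out(targets=[[[1, 0, 0, -0.4, 0, 0, 0], [1, 0, 0, -0.8, 0, 0, 0], [1, 0, 0, -0.8, 0, 0, 0]]])

```text
time_s: 5.67
position: [0.6476, 0.058, 0.0905]
tool_rot: [[-0.463, 0.001, 0.886], [-0.886, -0.0, -0.463], [-0.0, -1.0, 0.001]]
ft_force: [-2.2, -1.4, 13.1]
grip_width: 0.0107
```

carry_out(targets=[[[1, 0, 0, -0.4, 0, 0, 0], [1, 0, 0, -0.8, 0, 0, 0], [1, 0, 0, -0.8, 0, 0, 0], [1, 0, 0, -0.8, 0, 0, 0]]])

```text
time_s: 6.0
position: [0.6476, 0.0579, 0.0904]
tool_rot: [[-0.463, 0.002, 0.886], [-0.886, -0.0, -0.463], [-0.0, -1.0, 0.002]]
ft_force: [-2.6, -1.1, 16.2]
grip_width: 0.0108
```

carry_out(targets=[[[1, -0.2, 0, -0.4, 0, 0, 0], [1, -0.4, 0, -0.5, 0, 0, 0], [1, -0.4, 0, -0.5, 0, 0, 0]]])

```text
time_s: 6.25
position: [0.6475, 0.058, 0.0904]
tool_rot: [[-0.463, 0.003, 0.886], [-0.886, -0.0, -0.463], [-0.001, -1.0, 0.003]]
ft_force: [-3.9, -1.6, 18.8]
grip_width: 0.0104
```

```bash
python3 look.py 5;python3 meas.py 0 5
```

```text
6.35 [-5.2947 39.8463 70.1145 -0.0076 69.8601 22.2814] [0.6475 0.058  0.0904] [-2.9156 -1.2279 18.2526] [-0.2984  0.6521  0.1152] 0.011137402003102695
0 btn [0.58   0.0267] yaw 24.870928470754762 idx [0.6857 0.078 ] 27.620562428225064
5 btn [0.5804 0.027 ] yaw 24.805238555225458 idx [0.6847 0.0786] 29.045597313802578
```

carry_out(targets=[[[1, -0.3, 0, 0, 0, 0, -1.5], [1, -0.5, 0, 0, 0, 0, -3], [1, -0.5, 0, 0, 0, 0, -4.5], [1, -0.5, 0, 0, 0, 0, -6], [1, -0.5, 0, 0, 0, 0, -6]]])

```text
time_s: 6.77
position: [0.6474, 0.058, 0.0904]
tool_rot: [[-0.554, 0.004, 0.833], [-0.833, -0.0, -0.554], [-0.002, -1.0, 0.004]]
ft_force: [-1.5, -1.3, 18.2]
grip_width: 0.0106
```

```bash
python3 look.py 6;python3 meas.py 0 6
```

```text
6.8667 [-5.2952 39.8122 70.1858 -0.004  69.7704 28.265 ] [0.6474 0.058  0.0904] [-1.8466 -0.5441 18.1046] [-0.1904  0.3648  0.295 ] 0.011161400269210421
0 btn [0.58   0.0267] yaw 24.870928470754762 idx [0.6857 0.078 ] 27.620562428225064
6 btn [0.5804 0.0269] yaw 24.802233875198652 idx [0.683  0.0774] 28.69089408807496
```

carry_out(targets=[[[1, 0, 0, -0.1, 0, 0, -2], [1, 0, 0, -0.1, 0, 0, -4], [1, 0, 0, -0.1, 0, 0, -6], [1, 0, 0, -0.1, 0, 0, -8], [1, 0, 0, -0.1, 0, 0, -10], [1, 0, 0, -0.1, 0, 0, -12], [1, 0, 0, -0.1, 0, 0, -14], [1, 0, 0, -0.1, 0, 0, -16], [1, 0, 0, -0.1, 0, 0, -18], [1, 0, 0, -0.1, 0, 0, -20]]])

```text
time_s: 7.7
position: [0.6472, 0.0582, 0.0904]
tool_rot: [[-0.805, 0.004, 0.593], [-0.593, -0.0, -0.805], [-0.003, -1.0, 0.002]]
ft_force: [-2.5, -0.0, 19.4]
grip_width: 0.0106
```

```bash
python3 look.py 7;python3 meas.py 0 7
```

```text
7.8 [-5.2825 39.8085 70.2013  0.0127 69.7886 48.3235] [0.6472 0.0582 0.0904] [-3.2162 -0.3404 18.5276] [-0.0388  0.5448  0.2246] 0.010821758934967174
0 btn [0.58   0.0267] yaw 24.870928470754762 idx [0.6857 0.078 ] 27.620562428225064
7 btn [0.5804 0.0269] yaw 24.7987308724843
```

carry_out(targets=[[[1, -0.3, 0, 0, 0, 0, -2], [1, -0.3, 0, 0, 0, 0, -4], [1, -0.3, 0, 0, 0, 0, -6], [1, -0.3, 0, 0, 0, 0, -8], [1, -0.3, 0, 0, 0, 0, -10], [1, -0.3, 0, 0, 0, 0, -12], [1, -0.3, 0, 0, 0, 0, -14], [1, -0.3, 0, 0, 0, 0, -16], [1, -0.3, 0, 0, 0, 0, -18], [1, -0.3, 0, 0, 0, 0, -20]]])

```text
time_s: 8.63
position: [0.647, 0.0585, 0.0904]
tool_rot: [[-0.959, 0.004, 0.282], [-0.282, 0.0, -0.959], [-0.004, -1.0, 0.001]]
ft_force: [-2.0, 1.6, 19.0]
grip_width: 0.0107
```

```bash
python3 look.py 8;python3 meas.py 0 8
```

```text
8.7333 [-5.2693 39.7851 70.2515  0.0421 69.7429 68.323 ] [0.647  0.0585 0.0904] [-2.3527  1.8189 18.3804] [0.1957 0.452  0.2898] 0.010682492563483527
0 btn [0.58   0.0267] yaw 24.870928470754762 idx [0.6857 0.078 ] 27.620562428225064
8 btn [0.5804 0.027 ] yaw 24.79318571563863
```

carry_out(targets=[[[1, -0.2, 0.3, 0, 0, 0, -2], [1, -0.2, 0.3, 0, 0, 0, -4], [1, -0.2, 0.3, 0, 0, 0, -6], [1, -0.2, 0.3, 0, 0, 0, -8], [1, -0.2, 0.3, 0, 0, 0, -10], [1, -0.2, 0.3, 0, 0, 0, -12], [1, -0.2, 0.3, 0, 0, 0, -14], [1, -0.2, 0.3, 0, 0, 0, -16], [1, -0.2, 0.3, 0, 0, 0, -18], [1, -0.2, 0.3, 0, 0, 0, -20], [1, -0.2, 0.3, 0, 0, 0, -22], [1, -0.2, 0.3, 0, 0, 0, -24], [1, -0.2, 0.3, 0, 0, 0, -26], [1, -0.2, 0.3, 0, 0, 0, -26]]])

```text
time_s: 9.9
position: [0.6469, 0.0589, 0.0904]
tool_rot: [[-0.986, 0.004, -0.167], [0.167, 0.001, -0.986], [-0.004, -1.0, -0.001]]
ft_force: [-1.1, 0.5, 19.2]
grip_width: 0.0105
```

```bash
python3 look.py 9;python3 meas.py 0 9
```

```text
10.0 [-5.2388 39.7739 70.2719  0.0609 69.7066 94.2931] [0.647  0.0589 0.0904] [-1.2605  0.7629 17.7673] [0.3914 0.3453 0.1911] 0.010760550577174512
0 btn [0.58   0.0267] yaw 24.870928470754762 idx [0.6857 0.078 ] 27.620562428225064
9 btn [0.5804 0.0269] yaw 24.80765851990816 idx [0.6846 0.0785] 28.917752251353384
```

View pics/l9.png

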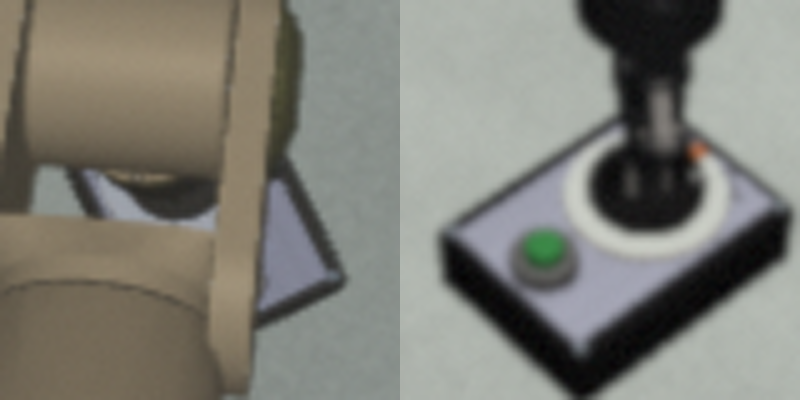

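carry_out(targets=[[[1, 0, 0, -0.1, 0, 0, -1], [1, 0, 0, -0.1, 0, 0, -2], [1, 0, 0, -0.1, 0, 0, -3], [1, 0, 0, -0.1, 0, 0, -4], [1, 0, 0, -0.1, 0, 0, -5], [1, 0, 0, -0.1, 0, 0, -5]]])

```text
time_s: 10.5
position: [0.647, 0.059, 0.0904]
tool_rot: [[-0.968, 0.004, -0.252], [0.252, 0.001, -0.968], [-0.004, -1.0, -0.002]]
ft_force: [-2.0, 2.4, 18.4]
grip_width: 0.0108
```

```bash
python3 look.py 10;python3 meas.py 0 10
```

```text
10.6 [-5.2327 39.7737 70.2719  0.0673 69.6995 99.2829] [0.647  0.059  0.0904] [-0.7989  2.3169 18.2537] [0.4223 0.3041 0.2448] 0.01076649394810867
0 btn [0.58   0.0267] yaw 24.870928470754762 idx [0.6857 0.078 ] 27.620562428225064
10 btn [0.5804 0.0269] yaw 24.821586949489216 idx [0.6848 0.078 ] 28.339780437916144
```

carry_out(targets=[[[1, 0, 0, 0, 0, 0, -0.5], [1, 0, 0, 0, 0, 0, -1], [1, 0, 0, 0, 0, 0, -1.5], [1, 0, 0, 0, 0, 0, -2], [1, 0, 0, 0, 0, 0, -2]]])

```text
time_s: 11.02
position: [0.647, 0.059, 0.0904]
tool_rot: [[-0.959, 0.004, -0.285], [0.285, 0.001, -0.959], [-0.004, -1.0, -0.002]]
ft_force: [-2.3, 2.5, 17.4]
grip_width: 0.0104
```

```bash
python3 look.py 11;python3 meas.py 0 11
```

```text
11.1167 [ -5.234   39.7765  70.2751   0.0707  69.6975 101.2793] [0.647  0.059  0.0904] [-0.1782  2.9734 18.6421] [0.3789 0.3246 0.343 ] 0.010398978047157165
0 btn [0.58   0.0267] yaw 24.870928470754762 idx [0.6857 0.078 ] 27.620562428225064
11 btn [0.5804 0.027 ] yaw 24.78569241338161 idx [0.685  0.0782] 28.41631791013257
```

carry_out(targets=[[[1, 0, -0.2, -0.1, 0, 0, -0.5], [1, 0, -0.2, -0.1, 0, 0, -1], [1, 0, -0.2, -0.1, 0, 0, -1.5], [1, 0, -0.2, -0.1, 0, 0, -1.5]]])

```text
time_s: 11.45
position: [0.647, 0.059, 0.0904]
tool_rot: [[-0.951, 0.005, -0.31], [0.31, 0.001, -0.951], [-0.004, -1.0, -0.002]]
ft_force: [-2.0, 3.3, 19.7]
grip_width: 0.0106
```

```bash
python3 look.py 12;python3 meas.py 0 11 12
```

```text
11.55 [ -5.2381  39.7747  70.2795   0.0909  69.689  102.7606] [0.647  0.059  0.0904] [-1.8189  3.5486 19.1485] [0.6014 0.3085 0.3688] 0.010893786778209518
0 btn [0.58   0.0267] yaw 24.870928470754762 idx [0.6857 0.078 ] 27.620562428225064
11 btn [0.5804 0.027 ] yaw 24.78569241338161 idx [0.685  0.0782] 28.41631791013257
12 btn [0.5804 0.027 ] yaw 24.787303097896768 idx [0.6849 0.0782] 28.41672728420278
```

carry_out(targets=[[[1, 0, -0.3, 0, 0, 0, -0.5], [1, 0, -0.3, 0, 0, 0, -1], [1, 0, -0.3, 0, 0, 0, -1.5], [1, 0, -0.3, 0, 0, 0, -1.5]]])

```text
time_s: 11.88
position: [0.647, 0.059, 0.0904]
tool_rot: [[-0.943, 0.005, -0.334], [0.334, 0.001, -0.943], [-0.004, -1.0, -0.003]]
ft_force: [-0.7, 4.9, 19.2]
grip_width: 0.0111
```

```bash
python3 look.py 13;python3 meas.py 0 12 13
```

```text
11.9833 [ -5.2499  39.772   70.2851   0.1096  69.6845 104.2144] [0.647  0.059  0.0904] [-2.0179  4.7573 18.6749] [0.7598 0.3149 0.5511] 0.010418736148136355
0 btn [0.58   0.0267] yaw 24.870928470754762 idx [0.6857 0.078 ] 27.620562428225064
12 btn [0.5804 0.027 ] yaw 24.787303097896768 idx [0.6849 0.0782] 28.41672728420278
13 btn [0.5804 0.027 ] yaw 24.808486754863708 idx [0.6849 0.0782] 28.390942498221026
```

The end stop is reached: Mz rose from 0.37 to 0.55 N m and the timer did not move. Now turning back about 48°, with the sideways load relieved first.

carry_out(targets=[[[1, 0, 0.5, 0, 0, 0, 0.5], [1, 0, 0.8, 0, 0, 0, 2], [1, 0, 0.8, 0, 0, 0, 4], [1, 0, 0.8, 0, 0, 0, 6], [1, 0, 0.8, 0, 0, 0, 8], [1, 0, 0.8, 0, 0, 0, 10], [1, 0, 0.8, 0, 0, 0, 10]]])

```text
time_s: 12.57
position: [0.647, 0.059, 0.0904]
tool_rot: [[-0.986, 0.005, -0.165], [0.165, 0.001, -0.986], [-0.004, -1.0, -0.001]]
ft_force: [-2.5, 0.9, 19.5]
grip_width: 0.0109
```

```bash
python3 look.py 14;python3 meas.py 0 13 14
```

```text
12.6667 [-5.2325 39.7745 70.2726  0.0567 69.698  94.3525] [0.647  0.059  0.0904] [-1.837   0.6398 19.8227] [ 0.1494  0.346  -0.2183] 0.010690496377885902
0 btn [0.58   0.0267] yaw 24.870928470754762 idx [0.6857 0.078 ] 27.620562428225064
13 btn [0.5804 0.027 ] yaw 24.808486754863708 idx [0.6849 0.0782] 28.390942498221026
14 btn [0.5804 0.0269] yaw 24.8038777123663 idx [0.6845 0.0785] 29.0925419877359
```

carry_out(targets=[[[1, 0, 0, 0.1, 0, 0, 2], [1, 0, 0, 0.1, 0, 0, 4], [1, 0, 0, 0.1, 0, 0, 6], [1, 0, 0, 0.1, 0, 0, 8], [1, 0, 0, 0.1, 0, 0, 10], [1, 0, 0, 0.1, 0, 0, 12], [1, 0, 0, 0.1, 0, 0, 14], [1, 0, 0, 0.1, 0, 0, 16], [1, 0, 0, 0.1, 0, 0, 18], [1, 0, 0, 0.1, 0, 0, 20]]])

```text
time_s: 13.5
position: [0.6469, 0.0587, 0.0904]
tool_rot: [[-0.983, 0.004, 0.182], [-0.182, 0.0, -0.983], [-0.004, -1.0, 0.001]]
ft_force: [-1.7, -0.7, 19.3]
grip_width: 0.0105
```

```bash
python3 look.py 15;python3 meas.py 0 15
```

```text
13.6 [-5.2493 39.7753 70.2728  0.0296 69.7056 74.297 ] [0.647  0.0587 0.0904] [-0.8923 -1.3045 18.802 ] [-0.0471  0.3455 -0.2095] 0.010705237054375828
0 btn [0.58   0.0267] yaw 24.870928470754762 idx [0.6857 0.078 ] 27.620562428225064
15 btn [0.5804 0.0269] yaw 24.816136354628725
```

carry_out(targets=[[[1, 0, 0, 0, 0, 0, 2], [1, 0, 0, 0, 0, 0, 4], [1, 0, 0, 0, 0, 0, 6], [1, 0, 0, 0, 0, 0, 8], [1, 0, 0, 0, 0, 0, 10], [1, 0, 0, 0, 0, 0, 12], [1, 0, 0, 0, 0, 0, 14], [1, 0, 0, 0, 0, 0, 16], [1, 0, 0, 0, 0, 0, 18], [1, 0, 0, 0, 0, 0, 18.5], [1, 0, 0, 0, 0, 0, 18.5], [1, 0, 0, 0, 0, 0, 18.5], [1, 0, 0, 0, 0, 0, 18.5], [1, 0, 0, 0, 0, 0, 18.5], [1, 0, 0, 0, 0, 0, 18.5]]])

```text
time_s: 14.85
position: [0.6471, 0.0584, 0.0904]
tool_rot: [[-0.876, 0.005, 0.483], [-0.483, -0.0, -0.876], [-0.004, -1.0, 0.003]]
ft_force: [-1.1, -1.5, 18.8]
grip_width: 0.0108
```

```bash
python3 look.py 16;python3 meas.py 0 16
```

```text
14.95 [-5.2635 39.7771 70.2656  0.0035 69.695  55.8659] [0.6471 0.0584 0.0904] [-0.8803 -2.222  17.8438] [-0.2503  0.3081 -0.2655] 0.010375646668927738
0 btn [0.58   0.0267] yaw 24.870928470754762 idx [0.6857 0.078 ] 27.620562428225064
16 btn [0.5804 0.0269] yaw 24.805240752209045
```

View pics/l16.png

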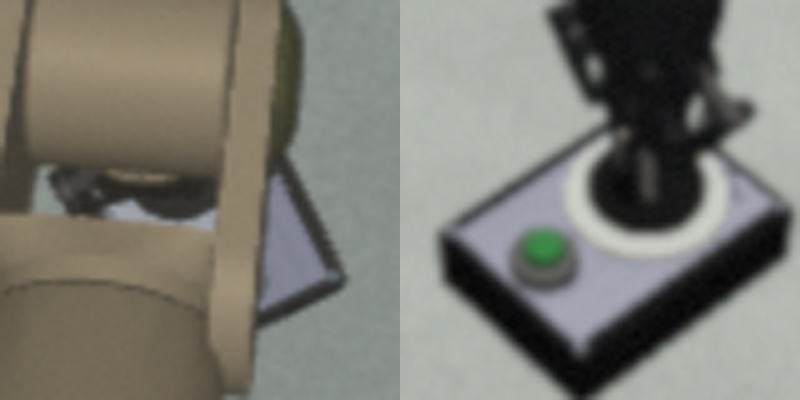

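carry_out(targets=[[[1, 0, 0.3, 1, 0, 0, -0.5], [1, 0, 0.3, 2, 0, 0, -0.5], [0.8, 0, 0.3, 2.2, 0, 0, -0.5], [0.6, 0, 0.3, 2.2, 0, 0, -0.5], [0.3, 0, 0.3, 2.2, 0, 0, -0.5], [0, 0, 0.3, 2.2, 0, 0, -0.5], [0, 0, 0.3, 2.2, 0, 0, -0.5], [0, 0, 0.3, 2.2, 0, 0, -0.5], [0, 0, 0.3, 2.2, 0, 0, -0.5]]])

```text
time_s: 15.7
position: [0.646, 0.0589, 0.0896]
tool_rot: [[-0.879, -0.0, 0.476], [-0.476, 0.0, -0.879], [0.0, -1.0, -0.0]]
ft_force: [-0.1, -0.3, 0.1]
grip_width: 0.085
```

```bash
python3 look.py 17;python3 meas.py 0 17
```

```text
15.8 [-5.2285 39.8316 70.292   0.0002 69.8872 56.3541] [0.646  0.0589 0.0897] [-0.1625  0.3038 -0.25  ] [-0.0273 -0.0123  0.0369] 0.08515541052763105
0 btn [0.58   0.0267] yaw 24.870928470754762 idx [0.6857 0.078 ] 27.620562428225064
17 btn [0.58   0.0272] yaw 24.512268132338363
```

View pics/l17.png

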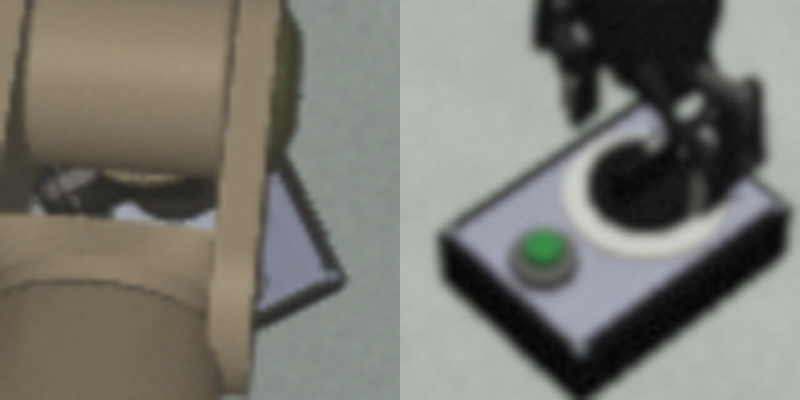

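carry_out(targets=[[[0, 0, 0, 35, 0, 0, 0], [0, 0, 0, 75, 0, 0, 0], [1, -40, -10, 90, 0, 0, 0], [1, -80, -20, 90, 0, 0, 0], [1, -120, -32, 90, 0, 0, 0], [1, -160, -32, 90, 0, 0, 0], [1, -200, -32, 90, 0, 0, 0], [1, -210, -32, 90, 0, 0, 0], [1, -210, -32, 90, 0, 0, 0]]])

```text
time_s: 16.55
position: [0.4339, 0.0271, 0.1802]
tool_rot: [[-0.88, -0.0, 0.476], [-0.476, 0.0, -0.88], [0.0, -1.0, -0.0]]
ft_force: [0.3, -0.0, -0.5]
grip_width: 0.0005
```

```bash
python3 look.py 18;python3 meas.py 0 18; python3 - <<'E'
from h import *
d=pickle.load(open("im18.pkl","rb"))
a=cv2.resize(d["side"]["img"][165:200,242:282],(400,350),interpolation=cv2.INTER_CUBIC);a=cv2.convertScaleAbs(a,alpha=1.6)
b=cv2.resize(d["top"]["img"][168:206,212:250],(380,380),interpolation=cv2.INTER_CUBIC)[:350];b=cv2.convertScaleAbs(b,alpha=1.8)
cv2.imwrite("pics/k18.png",np.hstack([b,a])[:,:,::-1])
E
```

```text
16.65 [-12.0757  15.0649  98.1531   0.003   66.6609  49.5202] [0.4371 0.0267 0.1803] [0.2881 0.7367 0.0846] [ 0.0182 -0.0519  0.0162] -2.4193007232962578e-05
0 btn [0.58   0.0267] yaw 24.870928470754762 idx [0.6857 0.078 ] 27.620562428225064
18 btn [0.58   0.0272] yaw 24.520670637037057 idx [0.6841 0.0785] 29.367927404610583
```

View pics/k18.png

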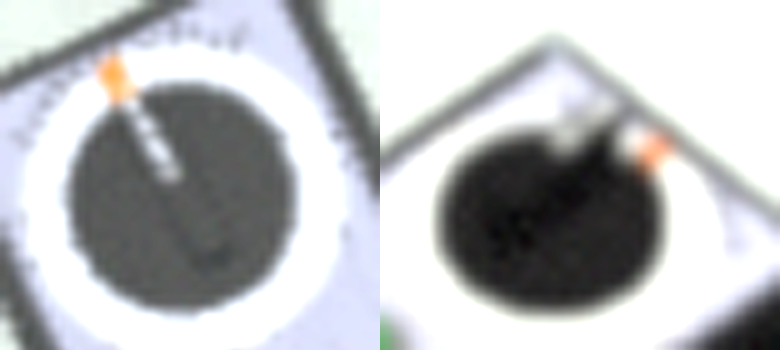

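View pics/l18.png

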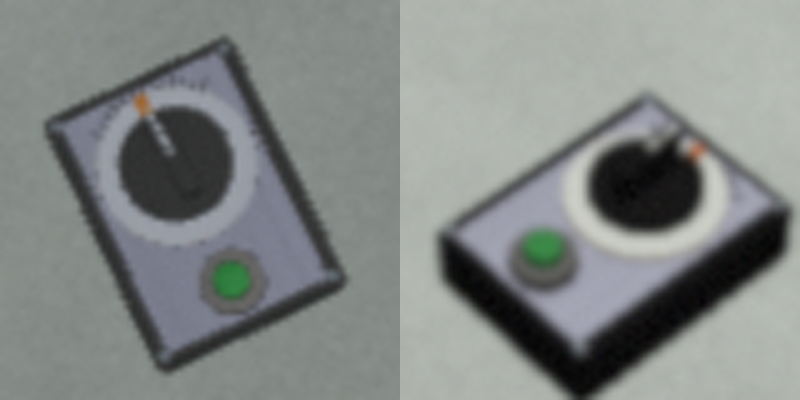

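```bash
python3 - <<'E'
from h import *
np.set_printoptions(precision=4,suppress=True)
d=pickle.load(open("im18.pkl","rb"));t=d["top"];s=d["side"]
im=t["img"].astype(float);r,g,b=im[...,0],im[...,1],im[...,2]
w=np.clip(r-b-25,0,None);w[:168]=0;w[182:]=0;w[:,:215]=0;w[:,232:]=0
ys,xs=np.mgrid[:384,:512];o=((w*xs).sum()/w.sum(),(w*ys).sum()/w.sum());O=ray(t,*o,.056);print("orange",o,O)
f=lambda u,v:((u+.5)/10-.5+212,(v+.5)/10-.5+168)
A=ray(t,*f(175,178),.094);B=ray(t,*f(132,106),.094);print(A,B,"bar deg",np.degrees(np.arctan2(*(B-A)[[1,0]])))
# plate centre by panel-bright annulus contour: green btn -> axis
gw=np.clip(g-np.maximum(r,b)-10,0,None);gw[:200]=0;gw[222:]=0;gw[:,:228]=0;gw[:,255:]=0
G=ray(t,(gw*xs).sum()/gw.sum(),(gw*ys).sum()/gw.sum(),.071);print("btn",G)
for ax in([.647,.0584],[.6465,.0588],A[:2]):
    v=O[:2]-ax;print(ax,"idx deg",np.degrees(np.arctan2(v[1],v[0])),np.linalg.norm(v))
E
```

```text
orange (np.float64(222.94), np.float64(175.39777777777778)) [0.6826 0.0797 0.056 ]
[0.6474 0.0597 0.094 ] [0.6677 0.0715 0.094 ] bar deg 30.227393806824345
btn [0.5796 0.0286 0.071 ]
[0.647, 0.0584] idx deg 30.913062877251427 0.04146784920534345
[0.6465, 0.0588] idx deg 30.088483279255264 0.041695646263621294
[0.6474 0.0597] idx deg 29.621068710223383 0.040418863140882846
```

Bar is at 30.2° and the index at 29.6–30.9°, so they are in line. Now the button, at (0.580, 0.0275), with closed fingers.

carry_out(targets=[[[1, 40, 0.8, 0, 0, 0, 0], [1, 80, 0.8, 0, 0, 0, 0], [1, 120, 0.8, 0, 0, 0, 0], [1, 143.5, 0.8, 0, 0, 0, 0], [1, 143.5, 0.8, -40, 0, 0, 0], [1, 143.5, 0.8, -70, 0, 0, 0], [1, 143.5, 0.8, -80, 0, 0, 0], [1, 143.5, 0.8, -80, 0, 0, 0], [1, 143.5, 0.8, -80, 0, 0, 0]]])

```text
time_s: 17.4
position: [0.5806, 0.0276, 0.1003]
tool_rot: [[-0.879, 0.001, 0.476], [-0.476, -0.0, -0.879], [-0.001, -1.0, 0.001]]
ft_force: [0.6, -0.8, -0.2]
grip_width: 0.0
```

```bash
python3 look.py 19;python3 meas.py 0 19
```

```text
17.5 [-8.9445 33.266  81.8388  0.0011 64.6969 52.6349] [0.5807 0.0275 0.1016] [-0.8087  0.4385  0.1377] [-0.0187 -0.0209  0.0357] -0.0005734820801589043
0 btn [0.58   0.0267] yaw 24.870928470754762 idx [0.6857 0.078 ] 27.620562428225064
19 btn [0.5795 0.0233] yaw 26.98558073047863 idx [0.6841 0.0786] 29.42251107213275
```

View pics/l19.png

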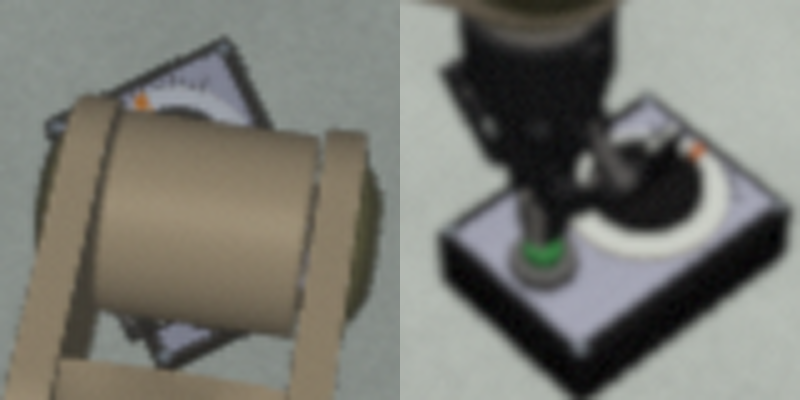

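carry_out(targets=[[[1, 0, 0, -3, 0, 0, 0], [1, 0, 0, -6, 0, 0, 0], [1, 0, 0, -8, 0, 0, 0], [1, 0, 0, -8, 0, 0, 0]]])

```text
time_s: 17.83
position: [0.58, 0.0276, 0.0921]
tool_rot: [[-0.88, 0.002, 0.476], [-0.476, -0.0, -0.88], [-0.001, -1.0, 0.001]]
ft_force: [1.3, 0.7, 1.8]
grip_width: 0.0001
```

carry_out(targets=[[[1, 0, 0, -1, 0, 0, 0], [1, 0, 0, -2, 0, 0, 0], [1, 0, 0, -2, 0, 0, 0]]])

```text
time_s: 18.08
position: [0.58, 0.0276, 0.0901]
tool_rot: [[-0.88, 0.001, 0.476], [-0.476, -0.0, -0.88], [-0.001, -1.0, 0.001]]
ft_force: [2.5, -0.0, 4.2]
grip_width: -0.0003
```

carry_out(targets=[[[1, 0, 0, -0.5, 0, 0, 0], [1, 0, 0, -1, 0, 0, 0], [1, 0, 0, -1, 0, 0, 0]]])

```text
time_s: 18.33
position: [0.58, 0.0276, 0.0899]
tool_rot: [[-0.879, 0.002, 0.476], [-0.476, -0.0, -0.879], [-0.002, -1.0, 0.001]]
ft_force: [-0.1, -0.6, 10.6]
grip_width: -0.0002
```

```bash
python3 look.py 20
```

```text
18.4333 [-8.951  34.0841 82.5963 -0.0041 63.2063 52.6329] [0.58   0.0276 0.0899] [-0.4907  0.2503 10.5898] [-0.0183  0.0436 -0.0095] 6.781287574149441e-05
```

The button bottomed: 4 N, then a stiff 10.6 N at z 0.0899. Lifting off and retreating.

carry_out(targets=[[[1, 0, 0, 0, 0, 0, 0], [1, 0, 0, 5, 0, 0, 0], [1, 0, 0, 15, 0, 0, 0], [1, 0, 0, 50, 0, 0, 0], [1, 0, 0, 90, 0, 0, 0], [1, -40, 0, 100, 0, 0, 0], [1, -80, 0, 100, 0, 0, 0], [1, -120, 0, 100, 0, 0, 0], [1, -150, 0, 100, 0, 0, 0], [1, -150, 0, 100, 0, 0, 0], [1, -150, 0, 100, 0, 0, 0]]])

```text
time_s: 19.35
position: [0.4284, 0.0278, 0.1893]
tool_rot: [[-0.88, -0.0, 0.476], [-0.476, 0.0, -0.88], [0.0, -1.0, -0.0]]
ft_force: [0.3, 0.6, -0.1]
grip_width: 0.0002
```

```bash
python3 look.py 21; python3 meas.py 0 18 21
```

```text
19.45 [-12.1537  13.8044  98.2361  -0.0013  67.9152  49.4358] [0.4303 0.0275 0.1891] [0.1273 0.2986 0.7569] [ 0.0761  0.0036 -0.018 ] 0.0001580489642999035
0 btn [0.58   0.0267] yaw 24.870928470754762 idx [0.6857 0.078 ] 27.620562428225064
18 btn [0.58   0.0272] yaw 24.520670637037057 idx [0.6841 0.0785] 29.367927404610583
21 btn [0.58   0.0271] yaw 24.534671146357596 idx [0.6842 0.0786] 29.435997688158295
```

View pics/l21.png

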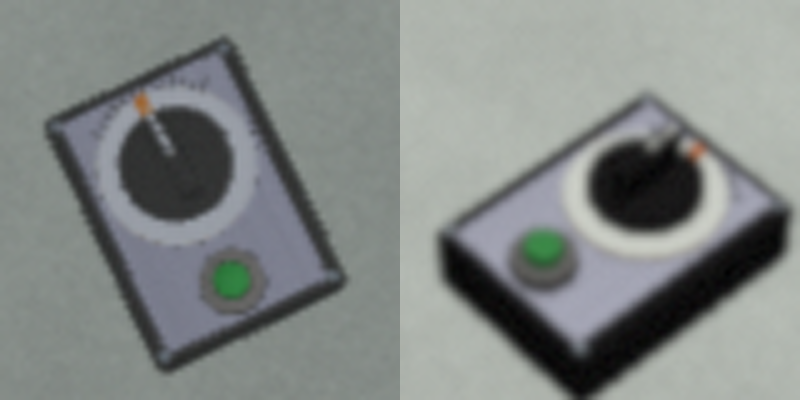

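The last picture shows the pointer meeting the orange mark at crop (142,104), the button up, and the timer where it started. Handing in.

```bash
python3 -c "
from rig import env
print(env.close_job())"
```

```text
the job is handed in; nothing more can be done
None
```

The timer is set and the job handed in at about 19.5 s. No verdict was reported.

- **What I did:** I gripped the knob of the large, non-blue timer and pushed it through its play. I wound it clockwise to the end stop under roughly 18–20 N, and felt the stop as the turning moment rose from 0.37 to 0.55 N m. I then turned it back about 48° to the orange index, let go, and pressed the green button until it bottomed at 10.6 N.
- **Last checks:**
  - Before the button press the bar pointed at 30.2° and the index at 29.6–30.9°, about 0.5 mm apart at the pointer. The picture after the press looks the same.
  - The button has sprung back up, and the arm is clear of everything.
  - The timer is within about 1 mm and 0.4° of where it started.
- **What went less well:**
  - Closing the fingers swivelled the unpressed timer by about 3° (6 mm at a corner). I turned it back before bearing down.
  - Sideways load of up to 5 N built up at the stop and was relieved; the timer did not move.
  - The measured index angle differs by 1–2° between the side and top views, which is within the tolerance of about 6°.
  - I did not measure the bystanders afterwards, but the arm never went near them.

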